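# Gauge the reagent cartridge, then hold the reader flap at its mark

## Task

Press the red knob of the sprung height gauge down until its foot presses firmly on the reagent cartridge standing under it, keep it there for a moment, and let it spring back up. Then lift the reader's blue flap by its bow handle to the clip for that cartridge (yellow clip for the low cartridge, blue clip for the tall one) so that the red pointer lines up with the clip, and finish while still gripping the handle and holding the flap steady there: do not let go. Leave both cartridges, the two clips and everything else on the bench where they are.

Things in the scene. Friction and masses are not known exactly. Their poses are not given: they have to be found in the camera images.
- reader: Cuvette reader fixed to the bench: white and grey box 220 (x) x 250 (y) x 126 mm (z) with a blue flap on top. Origin: centre of its underside, on the bench. Its front faces its own -x. It is placed and turned anew each time (yaw up to about 0.25 rad), on the left or on the right of the bench.
- flap (a joint): Angle of the blue flap, rad: 0 lies shut (level), grows as its front edge is lifted, stop at 1.3. It turns about the hinge line at its rear, the reader's own y axis through flap_hinge. About 0.4 kg (0.7 to 1.4 times that); it falls shut by itself when let go.
- flap_hinge (a point): Point on the flap's hinge line, mid-width, in the reader's frame 75 mm behind (+x) its origin and 125 mm up. Axes of the flap: x from front to rear, y along the hinge, z normal to the flap. The flap is a plate 170 mm (front to rear) x 200 mm x 8 mm, lying from z = 0 to 8 mm in these axes, in front (-x) of the hinge.
- handle_bar (a point): Steel bow handle on the flap: a round bar, 12 mm in diameter, 100 mm clear between two black posts, parallel to the hinge (y). Origin: middle of the bar, 125 mm in front of (-x) and 55 mm above (z) the hinge in the flap's axes, so 41 mm of free room lies between bar and flap top. Turns with the flap. It can be pinched from above with the fingers closing front to rear; the bar can turn in the grip as the flap swings.
- flap_pointer (a point): Red pointer at the flap's +y side edge, 150 mm in front of the hinge. It must line up with the clip. Its axes are those of the flap.
- clip_yellow (a joint): Angle at which the yellow clip sits on the steel arc rail beside the flap's +y edge, rad, on the same scale as flap: the flap is at the yellow mark when flap equals this. Set anew each time, 0.35 to 0.55. The clip is stiff.
- clip_blue (a joint): The same for the blue clip (plastic, on the same rail, higher up): 0.75 to 0.95.
- mark_yellow (a point): Centre of the yellow clip (30 x 13 x 9 mm), 152 mm from the hinge line on the reader's +y side; its z axis is that of a flap standing at that mark.
- mark_blue (a point): Centre of the blue clip, likewise.
- gauge: Height gauge fixed to the bench: dark steel base plate 150 (x) x 250 (y) x 12 mm, a steel column and a grey arm (top 168 mm above the bench) that guides a sprung vertical plunger. Origin: centre of the base's underside. The plunger's axis stands 60 mm to its own +y; a parking place lies 60 mm to its -y. Placed and turned anew each time, on the side where the reader is not. A pointer on the plunger reads a blue band (tall cartridge) or yellow band (low cartridge).
- plunger (a joint): How far the gauge's plunger is pressed down, m: 0 up, stop at 0.07. The spring pushes it back up (2.4 N when up, plus 80 N per m of travel, less the plunger's weight of 1 N). The foot meets the tall cartridge at 0.020, the low one at 0.050.
- knob_top (a point): Middle of the top of the plunger's round red knob (36 mm in diameter, 16 mm thick), 257 mm above the bench when up. It moves down with the plunger, and the knob also has an overload spring of its own: once the foot is stopped it sinks up to 12 mm further relative to the plunger, at 6 N plus 1 N per mm. Push 5 to 8 mm past first contact of the foot (11 to 14 N on the knob) and the foot presses firmly. Push it straight down with the shut fingers.
- foot (a point): Steel foot of the plunger, a disc 26 mm in diameter and 6 mm thick; origin: centre of its underside, 107 mm above the bench when up, 150 mm below the unpressed knob's top.
- cart_low: Low reagent cartridge: white plastic block with a grey lid, 72 x 62 mm, 45 mm tall, about 0.3 kg, loose on the gauge's base. Origin: centre of its underside. Either it or the tall one stands under the foot; the other stands on the parking place.
- cart_tall: Tall reagent cartridge: the same, 75 mm tall.
- tube_rack: Bystander: white rack with 12 capped tubes, 80 x 190 x 92 mm, loose. Origin: centre of its underside.
- stain_bottle: Bystander: black jar, 52 mm in diameter, 100 mm tall, loose.
- pen_cup: Bystander: dark mesh cup with two pens, 80 mm in diameter, 135 mm tall, loose.
- marker_pen: Bystander: black marker pen lying on the bench between the robot and the equipment, 130 mm long, 16 mm high, loose.
- waste_tray: Bystander: yellow open tray, 140 x 180 x 50 mm, loose, at the side.
Mind the look-alikes: they are no part of the job. What is shaped like the cart_low but brown or orange is not meant.

How it is judged:
By the outcome, as a careful person would: the job done as asked, in the order asked, and still so for the second after the job is handed in, while the arm keeps its last pose, push and grip.
It also fails if it takes over 51 s, if anything falls off the work surface, if the arm or the gripper's body presses on something with over 40 N, if the wrist force passes 120 N, or if a joint passes its speed limit or range.

## Robot

A 6-joint arm with a two-finger parallel gripper is mounted at the origin on the work surface. World frame = base frame: x ahead of the robot, y to its left, z up, the work surface at z = 0. Lengths are in mm, angles in degrees, forces in N, time in s.
With the tool pointing down it reaches from about 350 to 850 mm from the base axis. Payload 8.1 kg.
Tool frame: the origin (TCP) lies on the centre line of the jaws, within the pads' length; the fingertips stand 19 mm ahead of it and the grasp point (between the pads) is the TCP; z points along the fingers, y is the line along which they close (so a half turn about z gives the same grasp; the last joint's range is limited). The gripper opens to 85 mm and grips with 20 to 120 N. Pads are 22 mm wide; open, the fingers measure 114 mm over their backs; the gripper's body (76 mm by 85 mm) begins 54 mm behind the grasp point. The pads swing forward as they close: fully open they stand 13 mm farther back than shut.
Start: joints at [-68.835, 7.471, 85.268, -0, 87.261, -4.893], TCP at [263.589, -539.005, 250.292] pointing down, gripper open.
Joint ranges: [-169.43, 169.43], [-51.17, 129.36], [1.28, 143.12], [-76.62, 256.62], [0, 156.53], [-152.29, 152.29]. Speed limits (degrees/s): [136.94, 136.94, 159.86, 180, 180, 180].

## Interface

Orientations are given as [roll, pitch, yaw] about the fixed x, y, z axes, in that order (R = Rz(yaw) Ry(pitch) Rx(roll)).
In Python, from bench import r gives the robot as it stands. The module is installed in compiled form; this text tells all that it offers.
- The arm moves only by the tool servo_tool, never from a script. Its arguments are lists of equal length, an entry for each row: "fingers": the finger opening in m, from 0 to 0.0854; "linear": the shift along the tool's x, y, z in m, a list of three; "rotation": the turn, a rotation vector about the tool's x, y, z in degrees, a list of three. A call has 1 to 10 rows; each row is the pose to reach, as a shift and turn from the pose commanded when the call began, along the tool's axes at that moment; what a row does not reach only later rows make up. A row lasts 1/10 s, in which the tool goes at most 50 mm and 8.59 degrees, less where a joint would pass 70% of its speed; a pose out of reach is approached as far as the arm can. A call with a gripper value outside its range is refused whole. The fingers move at their own pace and stop on an object; "force" is the grip in N (left out, the last holds). Time passes only in rows, so rows that repeat a pose let the fingers close. It gives the time, the measured TCP pose, the force, the opening and the grip force at its end, in the units of the state.
- r.sense(): the state, without advancing time (a new reading comes with each control period).
- r.snapshot(name): name is "side" or "top" or "wrist"; returns a dict with "frame" (400x640x3 uint8, red, green, blue), "fx", "fy", "cx", "cy" (pixels), "k1" (the pictures are not rectified: a ray, as slopes to the right and down, at radius r is drawn at 1 + k1 r^2 times it, then the intrinsics apply), "camera_from_world" (4x4, takes a point from world to camera coordinates). Camera axes: x right, y up, looking along -z (the intrinsics and any distortion apply to the point x, -y, -z); pixel columns grow to the right and rows downward; lengths in mm; the calibration is good to about 2 mm. A picture is of the moment at which its call begins. There is no depth.
- r.hand_in(): hands the job in; it is judged then, once.
The state is a dict: "time": time; "joint_pos": joint angles; "qd": joint speeds; "joint_efforts": joint torques, N m; "tool_pos": TCP position; "tcp_rot": TCP orientation; "ft_force": force on the tool from outside, world axes, zero at the start; "wrist_torque": the same for the moment, N m; "finger_gap": finger opening in mm; "grip_force": force on a finger pad.
Only numpy, scipy, OpenCV 4.12 (cv2) and the standard library are available. Lean on these libraries where they do the work, as an engineer would, in place of code of your own. Each camera call takes 0.05 s, during which the arm holds its last target. There are 200 camera calls.

## Working session

There is one attempt and no reset: what is moved stays moved. The work goes in short steps, Python scripts to look and compute and a tool call to move; the robot and the scene stay as the last step left them, time stands still between calls to the robot, and variables do not carry over. Pictures are saved under pics/ and viewed, at most 10 in all, crops included, and the job is handed in when it is done.

Besides the shell and the picture viewer there is one more tool, called as name(argument=value, ...) on one line, values as JSON. servo_tool: Moves the arm, as the interface text tells. Its arguments: {"type":"object","properties":{"fingers":{"type":"array","items":{"type":"number"}},"linear":{"type":"array","items":{"type":"array","items":{"type":"number"}}},"rotation":{"type":"array","items":{"type":"array","items":{"type":"number"}}},"force":{"type":"number"}},"required":["fingers","linear","rotation"]}

```bash
mkdir -p pics; cat > h.py <<'E'
import numpy as np, cv2, pickle
from bench import r
def snap(n,f=None):
    s=r.snapshot(n); s['frame']=np.array(s['frame'])
    if f: cv2.imwrite('pics/'+f,s['frame'][:,:,::-1]); pickle.dump(s,open(f+'.pkl','wb'))
    return s
def proj(s,P):
    T=np.array(s['camera_from_world']);p=T[:3,:3]@np.array(P,float)+T[:3,3]
    a=np.array([p[0],-p[1]])/-p[2]; a=a*(1+s['k1']*(a@a))
    return np.array([s['fx']*a[0]+s['cx'],s['fy']*a[1]+s['cy']])
def ray(s,px):
    K=np.array([[s['fx'],0,s['cx']],[0,s['fy'],s['cy']],[0,0,1.]])
    a=cv2.undistortPoints(np.array([[px]],float),K,np.array([s['k1'],0,0,0.]))[0,0]
    T=np.array(s['camera_from_world']);R=T[:3,:3]
    d=R.T@np.array([a[0],-a[1],-1]); return -R.T@T[:3,3], d/np.linalg.norm(d)
def onz(s,px,z):
    o,d=ray(s,px); return o+d*(z-o[2])/d[2]
def tri(s1,p1,s2,p2):
    o1,d1=ray(s1,p1);o2,d2=ray(s2,p2)
    t=np.linalg.lstsq(np.c_[d1,-d2],o2-o1,rcond=None)[0]
    a=o1+t[0]*d1;b=o2+t[1]*d2; return (a+b)/2,np.linalg.norm(a-b)
def blobs(s,lo,hi,amin=15):
    h=cv2.cvtColor(s['frame'],cv2.COLOR_RGB2HSV);m=cv2.inRange(h,lo,hi)
    n,l,st,c=cv2.connectedComponentsWithStats(m)
    return [(c[i].round(1).tolist(),st[i].tolist()) for i in range(1,n) if st[i,4]>=amin],m
E
python3 - <<'E'
from h import *
for n in('top','side'):
    s=snap(n,n+'0.png')
    print(n,{k:s[k] for k in('fx','fy','cx','cy','k1')},np.round(s['camera_from_world'],2).tolist())
    for c,lo,hi in(('red',(0,150,90),(6,255,255)),('red2',(174,150,90),(179,255,255)),('yel',(20,120,100),(35,255,255)),('blue',(100,120,60),(125,255,255))):
        print(c,blobs(s,lo,hi)[0])
print(r.sense())
E
```

```text
top {'fx': 422.14497477854303, 'fy': 422.14497477854303, 'cx': 322.9280815632586, 'cy': 191.16629734802072, 'k1': 0.028826236393095863} [[0.01, -1.0, -0.01, -8.16], [1.0, 0.01, 0.08, -521.47], [-0.08, -0.01, 1.0, -1522.05], [0.0, 0.0, 0.0, 1.0]]
red [([131.7, 96.9], [127, 92, 11, 11, 92]), ([383.3, 168.9], [378, 164, 12, 11, 99]), ([604.8, 327.7], [564, 287, 73, 74, 3364])]
red2 []
yel [([226.3, 81.3], [224, 80, 5, 4, 15]), ([251.4, 81.4], [250, 80, 4, 4, 15]), ([243.0, 89.5], [241, 88, 5, 4, 16]), ([209.1, 97.4], [207, 96, 5, 4, 17]), ([478.8, 179.9], [453, 177, 51, 10, 64]), ([478.5, 200.6], [455, 181, 48, 40, 1532]), ([225.2, 191.8], [224, 189, 4, 6, 17]), ([505.1, 197.6], [504, 193, 3, 11, 17])]
blue [([263.1, 171.9], [231, 146, 64, 57, 2260]), ([637.5, 214.5], [635, 196, 5, 42, 160])]
side {'fx': 463.8592587263119, 'fy': 463.8592587263119, 'cx': 328.02379552021745, 'cy': 197.8703074026339, 'k1': -0.028274946328495736} [[-0.9, -0.44, 0.02, 459.42], [0.31, -0.59, 0.75, -275.9], [-0.32, 0.68, 0.66, -1632.59], [0.0, 0.0, 0.0, 1.0]]
red [([337.4, 146.0], [334, 143, 8, 8, 49]), ([501.
[... 508 characters left out ...]
 569])]
{'time': 0.1, 'joint_pos': array([-6.88347680e+01,  7.51008923e+00,  8.53242498e+01,  6.88388875e-04,
        8.72630230e+01, -4.89188317e+00]), 'qd': array([ 0.11296869, -0.1522931 , -0.15659403, -0.0077462 ,  0.03052994,
       -0.01427482]), 'joint_efforts': array([ 1.14591126e-03, -5.70950246e+01, -5.01942515e+01, -1.41330361e-04,
        8.14178435e-03, -7.45347643e-05]), 'tool_pos': array([ 263.42167582, -538.54921236,  249.34493452]), 'tcp_rot': array([-1.79903051e+02, -8.98765983e-03,  2.60570741e+01]), 'ft_force': array([ 0.16082079,  0.00915484, -0.20960174]), 'wrist_torque': array([ 0.0204272 , -0.00292308,  0.01149704]), 'grip_force': 0.0, 'finger_gap': 85.03633760601318}
```

View pics/top0.png

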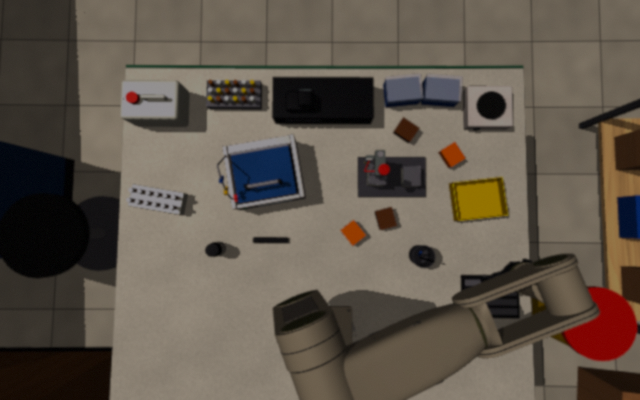

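View pics/side0.png

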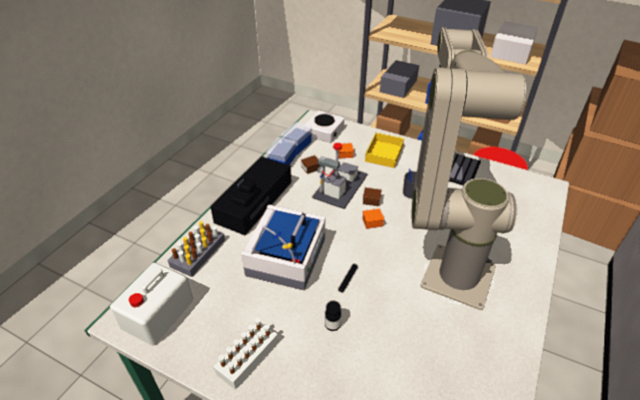

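The top view shows the reader at about (263,172) and the gauge at (392,177), with its red knob at (383,169). The side view shows the same knob at (337,146). The other red knob, at top (132,97) and side (135,300), sits on a white box with no column, plunger or cartridge, so it is a look-alike. I'll confirm this with an enlarged montage.

```bash
python3 - <<'E'
from h import *
t=pickle.load(open('top0.png.pkl','rb'));s=pickle.load(open('side0.png.pkl','rb'))
print('knob tri',tri(t,(383.3,168.9),s,(337.4,146.0)),'onz250',onz(t,(383.3,168.9),255),onz(s,(337.4,146),252))
def crop(q,x,y,w,h,W,H): return cv2.resize(q['frame'][y:y+h,x:x+w],(W,H),interpolation=cv2.INTER_CUBIC)
a=np.vstack([np.hstack([crop(t,212,128,100,75,400,300),crop(t,350,138,80,60,400,300)]),np.hstack([crop(s,240,200,100,75,400,300),crop(s,305,135,80,60,400,300)])])
cv2.imwrite('pics/m1.png',a[:,:,::-1])
# base plate of gauge & blue flap contours in top
b,m=blobs(t,(100,120,60),(125,255,255))
c=max(cv2.findContours(m[:, :400],0,1)[0],key=cv2.contourArea);rc=cv2.minAreaRect(c);print('flap',rc,[onz(t,p,130).round(0)[:2].tolist() for p in cv2.boxPoints(rc)])
g=cv2.cvtColor(t['frame'],cv2.COLOR_RGB2GRAY)[150:203,345:440];print(np.percentile(g,[5,20,40,60,80]))
m=((g<75)*255).astype(np.uint8);c=max(cv2.findContours(m,0,1)[0],key=cv2.contourArea)+[345,150]
rc=cv2.minAreaRect(c);print('base',rc,[onz(t,p,12).round(0)[:2].tolist() for p in cv2.boxPoints(rc)],onz(t,rc[0],12))
E
```

```text
knob tri (array([ 573.56621885, -195.46783448,  247.70780331]), np.float64(1.5277561163501867)) onz250 [ 573.31116319 -194.23231677  255.        ] [ 570.34586658 -190.10920411  252.        ]
flap ((262.5424499511719, 174.24258422851562), (47.60159683227539, 58.41230773925781), 80.07376098632812) [[632.0, 314.0], [668.0, 117.0], [507.0, 87.0], [472.0, 282.0]]
[ 21.   39.   55.  107.4 128. ]
base ((391.5, 174.0), (67.0, 44.0), 0.0) [[505.0, -134.0], [668.0, -134.0], [669.0, -380.0], [507.0, -378.0]] [ 587.03531921 -256.61943439   12.        ]
```

View pics/m1.png

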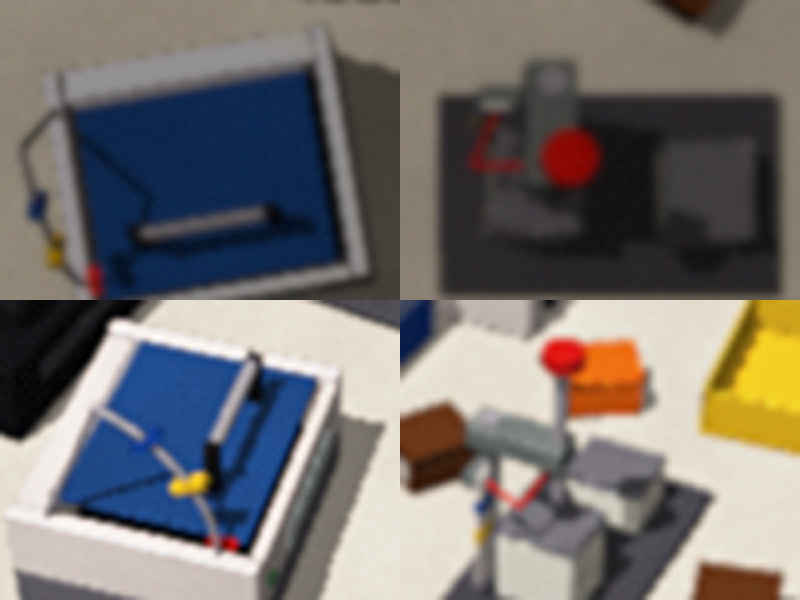

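```bash
python3 - <<'E'
from h import *
t=pickle.load(open('top0.png.pkl','rb'));s=pickle.load(open('side0.png.pkl','rb'))
T=lambda x,y:(350+(x-400)/5,138+y/5); S=lambda x,y:(305+(x-400)/5,135+(y-300)/5)
for n,a,b in(('park BR',(757,240),(665,455)),('park TR',(757,140),(595,437)),('park BL',(658,242),(632,500)),('foot BR',(580,235),(605,515)),('foot BL',(487,235),(550,545))):
    print(n,tri(t,T(*a),s,S(*b)))
t2=lambda x,y:(212+x/4,128+y/4); s2=lambda x,y:(240+x/4,200+(y-300)/4)
for n,a,b in(('bar+',t2(145,236),s2(216,442)),('bar-',t2(267,213),s2(250,366)),('yel',(225.2,191.8),(287.3,245.6)),('blue',t2(37,207),s2(150,438)),('ptr',t2(95,280),s2(230,545))):
    print(n,tri(t,a,s,b), 'top@181',onz(t,a,181).round(1))
for n,p in(('RL',(315,28)),('FR',(365,272)),('RearL',(45,75))): print(n,onz(t,t2(*p),126).round(1))
def crop(q,x,y,w,h,W,H): return cv2.resize(q['frame'][y:y+h,x:x+w],(W,H),interpolation=cv2.INTER_CUBIC)
a=crop(s,300,138,75,75,600,600);cv2.imwrite('pics/m2.png',a[:,:,::-1])
print('base',[onz(t,T(*p),12).round(0) for p in((440,95),(780,97),(440,293),(780,293))])
E
```

```text
park BR (array([ 541.16273626, -356.13530854,   51.72040447]), np.float64(3.2805227288047814))
park TR (array([ 611.86376749, -359.39897804,   44.50163912]), np.float64(1.5984625181970493))
park BL (array([ 540.06409755, -285.25556547,   52.56970375]), np.float64(5.011667763913904))
foot BR (array([ 541.1003919 , -226.55534311,   78.44273812]), np.float64(2.4264860798880266))
foot BL (array([ 547.91077809, -156.35861308,   94.57858004]), np.float64(21.106695401023902))
bar+ (array([521.65659545, 238.84633546, 180.08185346]), np.float64(1.2058176071640543)) top@181 [521.  238.4 181. ]
bar- (array([542.78672626, 140.24768654, 172.38269802]), np.float64(2.903336756385064)) top@181 [540.5 138.7 181. ]
yel (array([504.47894295, 308.05201329, 206.87871801]), np.float64(3.6256307723660615)) top@181 [504.8 313.6 181. ]
blue (array([537.65159663, 311.44419776, 244.60204627]), np.float64(0.049391892316100375)) top@181 [544.4 327.5 181. ]
ptr (array([485.69385464, 289.80357803, 124.50536466]), np.float64(5.283149752542923)) top@181 [484.6 278.6 181. ]
RL [706.4 106.1 126. ]
FR [496.2  60.9 126. ]
RearL [664.1 337.4 126. ]
base [array([ 650., -134.,   12.]), array([ 649., -384.,   12.]), array([ 503., -134.,   12.]), array([ 504., -382.,   12.])]
```

View pics/m2.png

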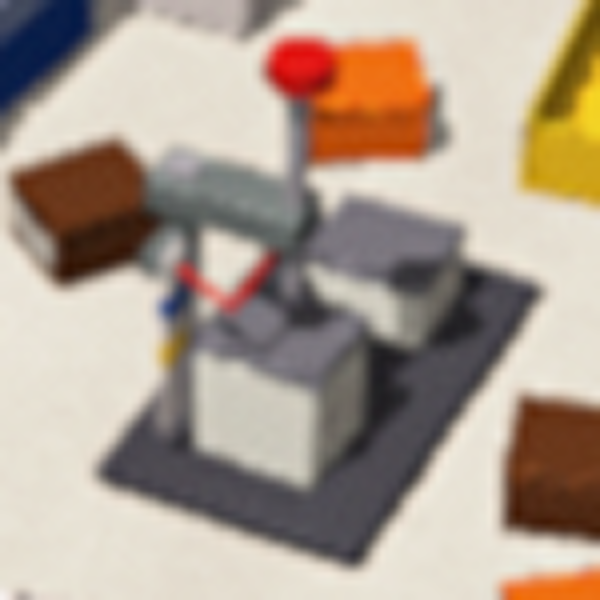

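The crop shows the tall cartridge under the foot: its face is about 100 px high at (260,430), against about 55 px for the parked one at (370,290). The yellow and blue bands are on the column at (170,330). The brown and orange blocks are look-alikes. The blue clip is therefore the target. I'll move over the knob at (574,-196).

servo_tool(fingers=[0, 0, 0, 0, 0, 0, 0, 0, 0, 0], linear=[[0.02, -0.008, -0.03], [0.065, -0.026, -0.06], [0.11, -0.044, -0.06], [0.155, -0.062, -0.06], [0.2, -0.08, -0.06], [0.247, -0.099, -0.06], [0.293, -0.117, -0.06], [0.339, -0.135, -0.06], [0.385, -0.154, -0.06], [0.429, -0.171, -0.06]], rotation=[[0, 0, -4], [0, 0, -8], [0, 0, -12], [0, 0, -16], [0, 0, -20], [0, 0, -24], [0, 0, -28], [0, 0, -32], [0, 0, -36], [0, 0, -40]])

```text
time: 1.1
tool_pos: [574.8, -194.9, 309.9]
tcp_rot: [-180.0, -0.0, 66.2]
ft_force: [1.0, -1.0, 0.4]
finger_gap: -0.3
grip_force: 0.0
```

servo_tool(fingers=[0, 0, 0], linear=[[0, 0, 0], [0, 0, 0], [0, 0, 0]], rotation=[[0, 0, 0], [0, 0, 0], [0, 0, 0]])

```text
time: 1.4
tool_pos: [573.3, -197.5, 309.9]
tcp_rot: [-179.9, 0.0, 66.0]
ft_force: [0.6, -1.4, 0.3]
finger_gap: 0.2
grip_force: 0.0
```

```bash
python3 - <<'E'
from h import *
w=snap('wrist','w1.png');q=r.sense();print(q['tool_pos'],q['tcp_rot'],q['finger_gap'],q['ft_force'])
print(proj(w,q['tool_pos']+[0,0,-19]),proj(w,(574,-196,257)),blobs(w,(0,150,80),(6,255,255))[0])
for b in blobs(w,(0,150,80),(6,255,255),100)[0]: print(onz(w,b[0],256))
# reader views unobstructed?
t=snap('top','t1.png');print(blobs(t,(0,150,90),(6,255,255))[0])
E
```

```text
[ 573.19525589 -197.89096777  310.07586524] [-1.7997238e+02  2.1800279e-02  6.5963284e+01] -0.4287336393246528 [ 0.72228284 -0.19255364  0.03076483]
[312.67952747 253.93714096] [312.76545345 226.91701298] [([313.9, 140.4], [299, 130, 41, 36, 293]), ([310.8, 217.0], [284, 192, 55, 54, 2115])]
[ 596.36264919 -147.43866196  256.        ]
[ 575.41369478 -189.79277567  256.        ]
[([131.8, 96.9], [127, 92, 11, 11, 93]), ([379.7, 169.2], [378, 166, 5, 7, 25]), ([599.1, 323.7], [562, 287, 75, 74, 4337])]
```

View pics/w1.png

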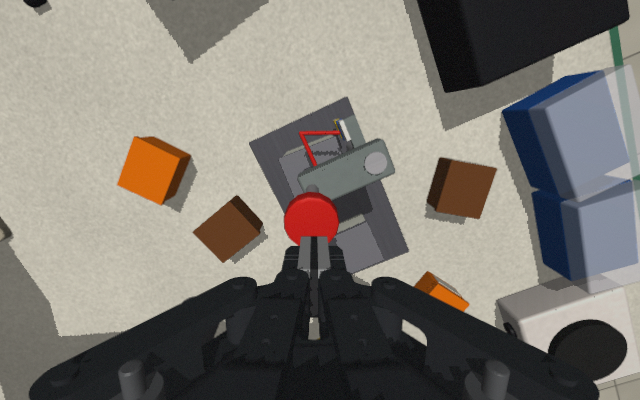

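The wrist view shows the red knob at about (311,219), just ahead of the shut fingertips at (313,252). I'll shift 5 mm forward and descend to about 22 mm of travel before reading the force.

servo_tool(fingers=[0, 0, 0, 0, 0, 0, 0, 0, 0, 0], linear=[[0.005, -0.001, 0.01], [0.005, -0.001, 0.02], [0.005, -0.001, 0.03], [0.005, -0.001, 0.034], [0.005, -0.001, 0.04], [0.005, -0.001, 0.044], [0.005, -0.001, 0.048], [0.005, -0.001, 0.051], [0.005, -0.001, 0.051], [0.005, -0.001, 0.051]], rotation=[[0, 0, 0], [0, 0, 0], [0, 0, 0], [0, 0, 0], [0, 0, 0], [0, 0, 0], [0, 0, 0], [0, 0, 0], [0, 0, 0], [0, 0, 0]])

```text
time: 2.5
tool_pos: [575.0, -192.0, 259.5]
tcp_rot: [180.0, 0.0, 66.1]
ft_force: [-2.2, 0.1, 3.1]
finger_gap: 0.2
grip_force: 1.4
```

servo_tool(fingers=[0, 0, 0, 0, 0], linear=[[0, 0, 0.003], [0, 0, 0.006], [0, 0, 0.008], [0, 0, 0.009], [0, 0, 0.009]], rotation=[[0, 0, 0], [0, 0, 0], [0, 0, 0], [0, 0, 0], [0, 0, 0]])

```text
time: 3.0
tool_pos: [575.4, -192.1, 251.6]
tcp_rot: [179.9, -0.0, 66.1]
ft_force: [-4.3, 0.4, 9.9]
finger_gap: -0.0
grip_force: 5.1
```

servo_tool(fingers=[0, 0, 0, 0, 0, 0, 0, 0, 0, 0], linear=[[0, 0, 0.001], [0, 0, 0.002], [0, 0, 0.002], [0, 0, 0.002], [0, 0, 0.002], [0, 0, 0.002], [0, 0, 0.002], [0, 0, 0.002], [0, 0, 0.002], [0, 0, 0.002]], rotation=[[0, 0, 0], [0, 0, 0], [0, 0, 0], [0, 0, 0], [0, 0, 0], [0, 0, 0], [0, 0, 0], [0, 0, 0], [0, 0, 0], [0, 0, 0]])

```text
time: 4.0
tool_pos: [575.4, -192.1, 250.1]
tcp_rot: [179.9, -0.0, 66.1]
ft_force: [-4.6, 1.7, 12.4]
finger_gap: 0.3
grip_force: 5.8
```

```bash
python3 - <<'E'
from h import *
q=r.sense();print(q['tool_pos'],q['ft_force'])
s=snap('side','s2.png');a=cv2.resize(s['frame'][135:195,300:380],(640,480),interpolation=cv2.INTER_CUBIC);cv2.imwrite('pics/m3.png',a[:,:,::-1])
E
```

```text
[ 575.43353159 -192.12901119  250.13325633] [-4.55391957  1.69400578 12.37260521]
```

View pics/m3.png

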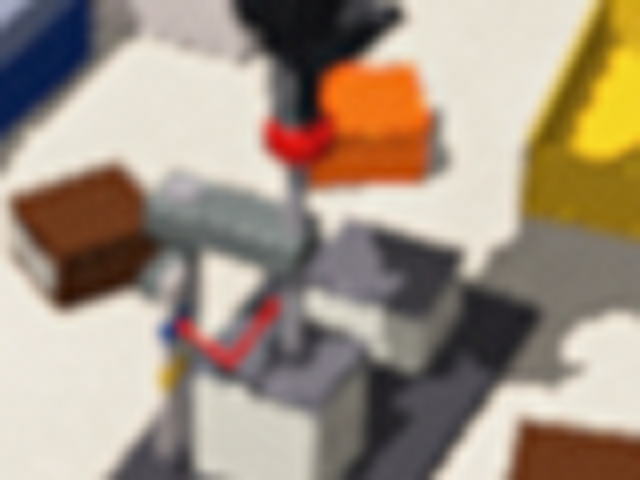

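The foot rests on the tall cartridge and the gauge pointer is at the blue band (170,325). The force is 12.4 N, so the press is firm. I'll release, rise, and move over the handle.

servo_tool(fingers=[0, 0, 0, 0, 0, 0, 0, 0, 0, 0], linear=[[0, 0, 0], [0, 0, 0], [0, 0, 0], [0, 0, -0.006], [0, 0, -0.014], [0, 0, -0.022], [0, 0, -0.03], [0, 0, -0.045], [0, 0, -0.065], [0, 0, -0.09]], rotation=[[0, 0, 0], [0, 0, 0], [0, 0, 0], [0, 0, 0], [0, 0, 0], [0, 0, 0], [0, 0, 0], [0, 0, 0], [0, 0, 0], [0, 0, 0]])

```text
time: 5.05
tool_pos: [574.5, -191.6, 338.3]
tcp_rot: [-179.9, -0.0, 66.1]
ft_force: [-0.2, 0.4, -0.3]
finger_gap: 0.0
grip_force: 0.0
```

servo_tool(fingers=[0, 0, 0, 0.06, 0.06, 0.06, 0.06, 0.06, 0.06, 0.06], linear=[[0.025, -0.015, 0], [0.06, -0.036, 0], [0.1, -0.059, 0], [0.14, -0.083, 0.01], [0.18, -0.107, 0.02], [0.22, -0.131, 0.03], [0.26, -0.154, 0.045], [0.295, -0.175, 0.06], [0.33, -0.196, 0.075], [0.33, -0.196, 0.08]], rotation=[[0, 0, -3.5], [0, 0, -7], [0, 0, -10.5], [0, 0, -14], [0, 0, -17.5], [0, 0, -21], [0, 0, -24.5], [0, 0, -28], [0, 0, -31.5], [0, 0, -35]])

```text
time: 6.05
tool_pos: [527.7, 193.8, 256.7]
tcp_rot: [-179.8, -0.1, 101.5]
ft_force: [0.2, -0.5, 0.4]
finger_gap: 59.7
grip_force: 0.0
```

servo_tool(fingers=[0.06, 0.06], linear=[[0, 0, 0], [0, 0, 0]], rotation=[[0, 0, 0], [0, 0, 0]])

```text
time: 6.25
tool_pos: [529.9, 189.0, 258.9]
tcp_rot: [180.0, 0.0, 101.0]
ft_force: [-0.1, 0.5, 0.5]
finger_gap: 59.8
grip_force: 0.0
```

```bash
python3 - <<'E'
from h import *
w=snap('wrist','w2.png');q=r.sense();print(q['tool_pos'],q['tcp_rot'],q['finger_gap'],q['ft_force'])
# expected bar ends / mid
for p in((531,189,180),(521.5,238,180),(540.5,140,180)): print(proj(w,p))
E
```

```text
[530.20880915 188.64385183 259.20872178] [1.79950385e+02 6.97741474e-03 1.00918729e+02] 60.04166691009494 [ 0.72967673 -1.59515618 -0.41496728]
[314.3627688  215.91061737]
[314.41918954 145.22695734]
[314.31434306 278.22526824]
```

View pics/w2.png

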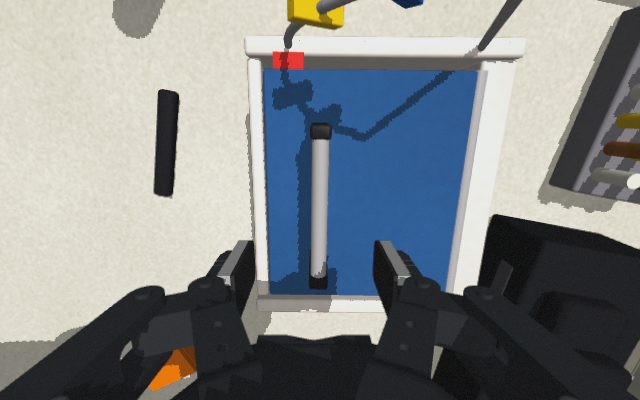

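The wrist view shows the bow bar at col 319, rows 138–277, straight along the image. It lies about 3 mm to the rear of the jaw centre at col 314. I'll shift 3 mm, descend 79 mm and grip.

servo_tool(fingers=[0.06, 0.06, 0.06, 0.06, 0.06, 0.06, 0.06, 0.06], linear=[[0, 0.003, 0.012], [0, 0.003, 0.026], [0, 0.003, 0.04], [0, 0.003, 0.053], [0, 0.003, 0.065], [0, 0.003, 0.074], [0, 0.003, 0.079], [0, 0.003, 0.079]], rotation=[[0, 0, 0], [0, 0, 0], [0, 0, 0], [0, 0, 0], [0, 0, 0], [0, 0, 0], [0, 0, 0], [0, 0, 0]])

```text
time: 7.1
tool_pos: [532.3, 189.7, 178.4]
tcp_rot: [-179.9, 0.0, 101.1]
ft_force: [-0.1, 0.3, -0.3]
finger_gap: 60.1
grip_force: 0.0
```

servo_tool(fingers=[0.04, 0.02, 0.01, 0.005, 0.005, 0.005, 0.005, 0.005], linear=[[0, 0, 0], [0, 0, 0], [0, 0, 0], [0, 0, 0], [0, 0, 0], [0, 0, 0], [0, 0, 0], [0, 0, 0]], rotation=[[0, 0, 0], [0, 0, 0], [0, 0, 0], [0, 0, 0], [0, 0, 0], [0, 0, 0], [0, 0, 0], [0, 0, 0]], force=30)

```text
time: 7.9
tool_pos: [533.5, 190.0, 180.1]
tcp_rot: [179.9, -0.0, 101.1]
ft_force: [4.8, 1.2, 3.4]
finger_gap: 11.1
grip_force: 29.6
```

servo_tool(fingers=[0.005, 0.005, 0.005, 0.005, 0.005, 0.005, 0.005, 0.005, 0.005], linear=[[0, 0.004, -0.006], [0, 0.007, -0.012], [0, 0.0106, -0.018], [0, 0.0144, -0.0237], [0, 0.0185, -0.029], [0, 0.0228, -0.0345], [0, 0.0275, -0.0395], [0, 0.0323, -0.0443], [0, 0.0323, -0.0443]], rotation=[[0, 0, 0], [0, 0, 0], [0, 0, 0], [0, 0, 0], [0, 0, 0], [0, 0, 0], [0, 0, 0], [0, 0, 0], [0, 0, 0]])

```text
time: 8.8
tool_pos: [563.6, 195.5, 225.6]
tcp_rot: [-179.8, 0.0, 101.1]
ft_force: [-14.2, -5.5, 8.1]
finger_gap: 10.9
grip_force: 30.2
```

servo_tool(fingers=[0.005, 0.005, 0.005, 0.005, 0.005, 0.005, 0.005, 0.005, 0.005, 0.005], linear=[[0, 0.0022, -0.0055], [0, 0.0074, -0.0099], [0, 0.0129, -0.0139], [0, 0.0186, -0.0177], [0, 0.0245, -0.0211], [0, 0.0305, -0.0243], [0, 0.0367, -0.0271], [0, 0.0431, -0.0297], [0, 0.0431, -0.0297], [0, 0.0431, -0.0297]], rotation=[[0, 0, 0], [0, 0, 0], [0, 0, 0], [0, 0, 0], [0, 0, 0], [0, 0, 0], [0, 0, 0], [0, 0, 0], [0, 0, 0], [0, 0, 0]])

```text
time: 9.8
tool_pos: [607.9, 203.5, 256.5]
tcp_rot: [179.9, 0.1, 101.0]
ft_force: [-6.7, -5.8, 9.3]
finger_gap: 10.9
grip_force: 30.8
```

```bash
python3 - <<'E'
from h import *
q=r.sense();print(q['tool_pos'],q['ft_force'])
s=snap('side','s3.png');t=snap('top','t3.png');w=snap('wrist','w3.png')
c=lambda f,x,y,w_,h:cv2.resize(f['frame'][y:y+h,x:x+w_],(400,300),interpolation=cv2.INTER_CUBIC)
W=cv2.resize(w['frame'],(400,300))
a=np.vstack([np.hstack([c(s,250,190,80,60),c(t,205,145,80,60)]),np.hstack([W,c(s,265,210,40,30)])])
cv2.imwrite('pics/m4.png',a[:,:,::-1])
for n,f in(('side',s),('top',t),('wrist',w)):
  for col,lo,hi in(('red',(0,130,70),(7,255,255)),('yel',(20,120,80),(35,255,255)),('blue',(100,120,50),(125,255,255))): print(n,col,[b for b in blobs(f,lo,hi,8)[0] if n=='wrist' or 205<b[0][0]<330 and 140<b[0][1]<270])
E
```

```text
[607.85338658 203.49543227 256.54692458] [-6.69164983 -5.81921013  9.25304376]
side red []
side yel [([286.8, 245.6], [282, 242, 11, 8, 52])]
side blue [([295.1, 152.3], [287, 144, 20, 21, 136]), ([279.3, 221.7], [256, 193, 48, 55, 744])]
top red []
top yel []
top blue [([276.8, 149.0], [266, 145, 22, 9, 134]), ([239.6, 174.4], [229, 157, 29, 27, 335]), ([244.2, 165.8], [243, 164, 4, 5, 14])]
wrist red [([191.7, 14.2], [160, 0, 61, 34, 1554])]
wrist yel [([143.7, 9.2], [126, 0, 36, 21, 598]), ([609.9, 21.9], [580, 6, 59, 32, 1003]), ([620.2, 64.8], [594, 52, 46, 24, 614]), ([626.8, 104.9], [608, 94, 32, 17, 244]), ([567.6, 120.7], [543, 112, 49, 18, 708]), ([589.7, 156.4], [569, 147, 38, 19, 477]), ([605.1, 189.7], [589, 179, 32, 21, 421])]
wrist blue [([226.0, 0.9], [216, 0, 21, 4, 48]), ([255.1, 149.0], [143, 20, 241, 278, 43149]), ([327.4, 319.0], [325, 309, 7, 17, 52]), ([298.2, 321.1], [295, 317, 6, 10, 44]), ([199.4, 332.9], [188, 321, 23, 25, 258])]
```

View pics/m4.png

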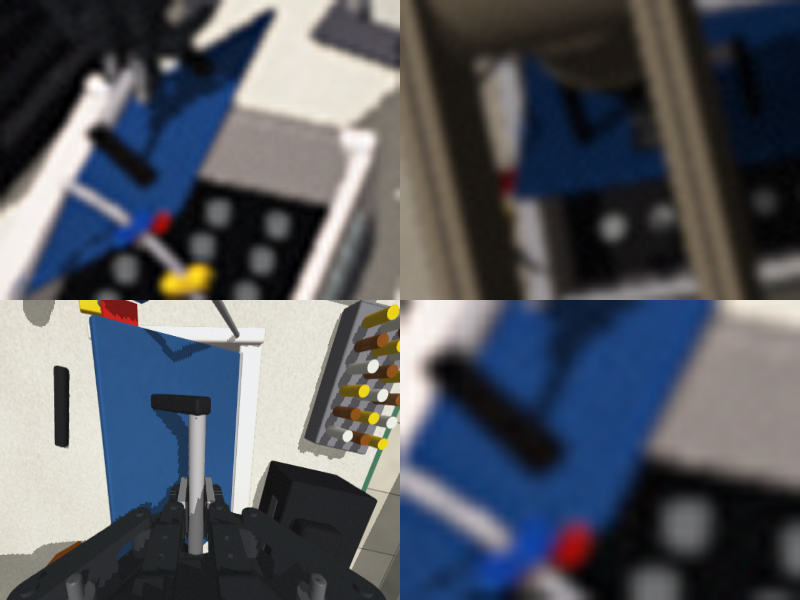

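The flap is up at about 0.785 rad by the arc geometry. In the side crop the red pointer is at (160,222), level with or just short of the blue clip at (135,230). I'll quantify the gap by casting rays onto the reader's side planes.

```bash
cat > ang.py <<'E'
from h import *
H=np.array([534.5+125*np.cos(.192),190+125*np.sin(.192),125.]);c,sn=np.cos(.192),np.sin(.192)
X=np.array([c,sn,0]);Y=np.array([-sn,c,0])
def ang(s,px,y):
    o,d=ray(s,px);k=(y-(o-H)@Y)/(d@Y);p=o+k*d-H
    return round(np.arctan2(p[2],-p@X),3),round(np.hypot(p[2],p@X),1)
E
python3 - <<'E'
from ang import *
s0=pickle.load(open('side0.png.pkl','rb'));s3=pickle.load(open('s3.png.pkl','rb'));t0=pickle.load(open('top0.png.pkl','rb'))
def cen(s,box,lo,hi):
    x,y,w,h=box;f=s['frame'][y:y+h,x:x+w];hs=cv2.cvtColor(f,cv2.COLOR_RGB2HSV)
    m=cv2.inRange(hs,lo,hi)>0;v,u=np.nonzero(m);return (u.mean()+x,v.mean()+y,len(u)) if len(u) else None
for n,s in(('s0',s0),('s3',s3)):
    for k,lo,hi in(('red',(0,120,60),(10,255,255)),('yel',(20,120,80),(35,255,255)),('bluebright',(105,150,165),(125,255,255))):
        q=cen(s,(265,215,40,52),lo,hi);print(n,k,q)
        if q:print({y:ang(s,q[:2],y) for y in(100,106,112,118,124)})
hs=cv2.cvtColor(s0['frame'],cv2.COLOR_RGB2HSV)[230:240,270:286];print(hs[...,2]);print(hs[...,1])
hs=cv2.cvtColor(t0['frame'],cv2.COLOR_RGB2HSV)[174:186,215:228]
m=(hs[...,1]>110)&(hs[...,0]>100)&(hs[...,0]<125);v,u=np.nonzero(m);print('topblue',u.mean()+215,v.mean()+174,len(u))
E
```

```text
s0 red (np.float64(295.8888888888889), np.float64(261.1111111111111), 9)
{100: (np.float64(-0.07), np.float64(148.8)), 106: (np.float64(-0.02), np.float64(150.6)), 112: (np.float64(0.029), np.float64(152.9)), 118: (np.float64(0.077), np.float64(155.4)), 124: (np.float64(0.123), np.float64(158.3))}
s0 yel (np.float64(287.5), np.float64(245.55263157894737), 38)
{100: (np.float64(0.436), np.float64(134.9)), 106: (np.float64(0.474), np.float64(140.1)), 112: (np.float64(0.51), np.float64(145.4)), 118: (np.float64(0.543), np.float64(151.0)), 124: (np.float64(0.573), np.float64(156.7))}
s0 bluebright None
s3 red (np.float64(282.0), np.float64(235.2), 5)
{100: (np.float64(0.756), np.float64(145.6)), 106: (np.float64(0.777), np.float64(152.0)), 112: (np.float64(0.797), np.float64(158.5)), 118: (np.float64(0.815), np.float64(165.1)), 124: (np.float64(0.831), np.float64(171.7))}
s3 yel (np.float64(286.8269230769231), np.float64(245.6346153846154), 52)
{100: (np.float64(0.436), np.float64(132.3)), 106: (np.float64(0.475), np.float64(137.5)), 112: (np.float64(0.511), np.float64(142.9)), 118: (np.
[... 789 characters left out ...]
193 202 197 200 195 195 196 192 194 196 193 194]
 [ 19  10  22  53 127 188 204 199 202 202 197 195 195 200 194 195]
 [ 78  28  13  12  41 117 186 212 215 215 210 197 193 197 194 198]
 [171 116  54  16  13  46 147 212 224 227 213 196 193 199 196 194]
 [203 192 151  84  41  62 152 216 226 219 210 198 196 198 193 195]
 [195 204 205 177 147 144 193 219 204 201 199 204 194 195 191 194]
 [196 195 206 216 214 211 220 184 126  99 142 191 203 195 196 198]
 [196 193 208 220 224 222 219 164  64  20  45 127 189 203 198 196]
 [193 195 204 207 216 207 205 183 104  27  11  43 123 187 207 196]
 [196 193 199 201 203 200 199 194 169  87  25  15  42 125 188 202]]
topblue 220.88888888888889 179.44444444444446 9
```

```bash
python3 - <<'E'
from ang import *
s0=pickle.load(open('side0.png.pkl','rb'));t0=pickle.load(open('top0.png.pkl','rb'));w2=pickle.load(open('w2.png.pkl','rb'))
def rel(P): p=P-H; return np.round([p@X,p@Y,p[2],np.hypot(p@X,p[2]),np.arctan2(p[2],-p@X)],3)
def cS(s,box,thr,hl,hh):
    x,y,w,h=box;hs=cv2.cvtColor(s['frame'][y:y+h,x:x+w],cv2.COLOR_RGB2HSV).astype(int)
    m=(hs[...,1]>thr)&(hs[...,0]>=hl)&(hs[...,0]<=hh);v,u=np.nonzero(m);W=(hs[...,1]-thr+0.)[m];return ((u*W).sum()/W.sum()+x,(v*W).sum()/W.sum()+y,len(u))
b=cS(s0,(270,229,14,12),204,100,128);y=cS(s0,(278,238,16,14),110,18,36)
bt=cS(t0,(215,172,14,14),90,100,128);yt=cS(t0,(218,185,12,12),90,18,36)
for n,p,q in(('blue',b,bt),('yel',y,yt)):
    P,e=tri(s0,p[:2],t0,q[:2]);print(n,p,q,P.round(1),round(e,1),rel(P))
    print({k:ang(s0,p[:2],k) for k in(116,119,122)},{k:ang(t0,q[:2],k) for k in(116,119,122)})
hs=cv2.cvtColor(w2['frame'],cv2.COLOR_RGB2HSV)
for n,lo,hi in(('y',(20,120,80),(35,255,255)),('b',(100,140,50),(125,255,255)),('r',(0,130,70),(8,255,255))): print(n,[z for z in blobs(w2,lo,hi,50)[0] if z[0][1]<80])
for g in(.8,.84,.88,.9,.92):
  P=H-152*np.cos(g)*X+120*Y+np.array([0,0,152*np.sin(g)]); print(g,proj(w2,P).round(1),proj(s0,P).round(1),proj(t0,P).round(1))
E
```

```text
blue (np.float64(276.48039215686276), np.float64(234.8921568627451), 28) (np.float64(220.85314685314685), np.float64(179.66783216783216), 11) [539.  313.4 243.7] 2.1 [-97.054 120.248 118.717 153.34    0.885]
{116: (np.float64(0.88), np.float64(147.8)), 119: (np.float64(0.888), np.float64(151.2)), 122: (np.float64(0.895), np.float64(154.6))} {116: (np.float64(0.934), np.float64(169.4)), 119: (np.float64(0.895), np.float64(157.8)), 122: (np.float64(0.849), np.float64(146.5))}
yel (np.float64(288.1809031556039), np.float64(245.54978237214362), 47) (np.float64(225.38795180722892), np.float64(190.80602409638556), 39) [505.2 306.6 206. ] 1.8 [-131.462  120.061   81.028  154.428    0.552]
{116: (np.float64(0.528), np.float64(151.5)), 119: (np.float64(0.544), np.float64(154.3)), 122: (np.float64(0.559), np.float64(157.1))} {116: (np.float64(0.646), np.float64(166.5)), 119: (np.float64(0.584), np.float64(157.3)), 122: (np.float64(0.514), np.float64(148.9))}
y [([313.7, 14.0], [287, 0, 57, 29, 1175])]
b [([408.6, 2.4], [394, 0, 29, 8, 149])]
r [([288.2, 59.7], [273, 52, 31, 17, 506])]
0.8 [368.1 -10.5] [279.7 237.6] [222.  182.4]
0.84 [380.7 -14.7] [278.3 236.4] [221.5 180.9]
0.88 [394.4 -19.1] [276.8 235.2] [220.9 179.3]
0.9 [401.7 -21.2] [276.  234.7] [220.6 178.5]
0.92 [409.2 -23.4] [275.3 234.1] [220.4 177.7]
```

servo_tool(fingers=[0.005, 0.005, 0.005, 0.005, 0.005, 0.005, 0.005, 0.005, 0.005], linear=[[0, 0.0045, -0.0025], [0, 0.009, -0.0045], [0, 0.0129, -0.0055], [0, 0.0129, -0.0055], [0, 0.0129, -0.0055], [0, 0.0129, -0.0055], [0, 0.0129, -0.0055], [0, 0.0129, -0.0055], [0, 0.0129, -0.0055]], rotation=[[0, 0, 0], [0, 0, 0], [0, 0, 0], [0, 2, 0], [0, 4, 0], [0, 6, 0], [0, 8, 0], [0, 10, 0], [0, 10, 0]])

```text
time: 10.85
tool_pos: [620.5, 206.7, 261.0]
tcp_rot: [179.8, -10.1, 101.0]
ft_force: [-2.8, 1.3, 5.0]
finger_gap: 10.6
grip_force: 31.1
```

```bash
python3 - <<'E'
from ang import *
q=r.sense();print(q['tool_pos'],q['tcp_rot'],q['ft_force'],q['wrist_torque'])
d=q['tool_pos']-[533.5,190,180.1];print('th',np.arccos((125-d@X)/136.57)-.4145)
s=snap('side','s4.png');w=snap('wrist','w4.png')
c=lambda f,x,y,w_,h,W=400,H=300:cv2.resize(f['frame'][y:y+h,x:x+w_],(W,H),interpolation=cv2.INTER_CUBIC)
a=np.hstack([c(w,60,0,320,240),c(s,265,215,40,30)]);cv2.imwrite('pics/m5.png',a[:,:,::-1])
for n,lo,hi in(('y',(20,120,80),(35,255,255)),('b',(100,140,50),(125,255,255)),('r',(0,130,70),(8,255,255))): print(n,[z for z in blobs(w,lo,hi,50)[0] if z[0][1]<200])
E
```

```text
[620.47428377 206.65878735 261.03006251] [179.83686759 -10.09735059 101.04601779] [-2.82508064  1.30152903  5.04221944] [-0.02375035  0.47633512 -0.10048845]
th 0.8861631905453321
y [([145.1, 39.4], [133, 24, 28, 32, 663]), ([561.0, 71.1], [538, 58, 46, 27, 664]), ([581.8, 104.9], [556, 93, 49, 24, 645]), ([602.9, 138.7], [575, 129, 50, 19, 560]), ([538.1, 155.3], [517, 147, 42, 16, 559]), ([562.3, 188.1], [536, 181, 43, 16, 432])]
b [([190.8, 12.1], [157, 0, 68, 31, 946]), ([242.5, 165.7], [158, 36, 204, 268, 34148])]
r [([198.7, 33.9], [174, 13, 51, 43, 1241])]
```

View pics/m5.png

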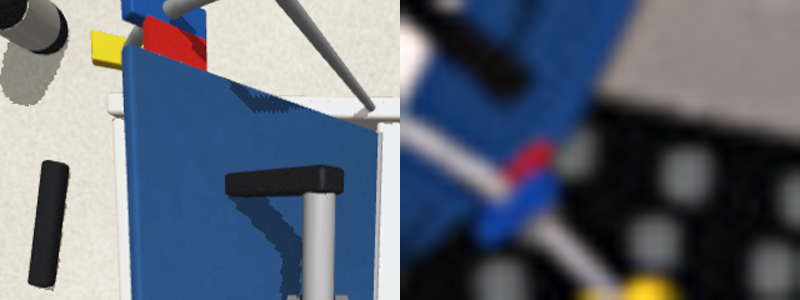

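The wrist crop shows red pointer (175,40) directly beside the blue clip (165,20), with yellow lower. It is nearly aligned, so I'll check numerically by projecting clip and pointer points at several angles.

```bash
python3 - <<'E'
from ang import *
w=pickle.load(open('w4.png.pkl','rb'));s=pickle.load(open('s4.png.pkl','rb'))
def pt(g,rr,y,z): return H-X*(rr*np.cos(g)-z*np.sin(g))+Y*y+np.array([0,0,rr*np.sin(g)+z*np.cos(g)])
g=.886
print('flap front corner +y top',proj(w,pt(g,170,100,8)).round(1),'bar post',proj(w,pt(g,125,50,55)).round(1),'bar-15',proj(w,pt(g,125,15,55)).round(1),'rear corner',proj(w,pt(g,0,100,8)).round(1))
print('ptr z0,4,8',[proj(w,pt(g,150,106,z)).round(1).tolist() for z in(0,4,8)],[proj(s,pt(g,150,106,z)).round(1).tolist() for z in(0,4,8)])
for a in(.80,.84,.88,.92): print(a,'wrist',[proj(w,pt(a,rr,y,4.5)).round(0).tolist() for rr,y in((137,113.5),(167,113.5),(137,126.5),(167,126.5))],'side ctr',proj(s,pt(a,152,120,0)).round(1))
f=w['frame'];hs=cv2.cvtColor(f,cv2.COLOR_RGB2HSV)
m=((hs[...,0]>100)&(hs[...,0]<125)&(hs[...,1]>140))
for row in range(0,34,3):
    u=np.nonzero(m[row,120:260])[0]+120;rr=np.nonzero((hs[row,120:260,0]<8)&(hs[row,120:260,1]>130))[0]+120
    print(row,(u.min(),u.max(),f[row,u].mean(0).round()) if len(u) else None,(rr.min(),rr.max()) if len(rr) else None)
a=cv2.resize(f[0:75,130:260],(780,450),interpolation=cv2.INTER_CUBIC);cv2.imwrite('pics/m6.png',a[:,:,::-1])
E
```

```text
flap front corner +y top [160.5  39.9] bar post [314.9 161. ] bar-15 [314.8 236.1] rear corner [363.1 107.4]
ptr z0,4,8 [[194.7, 45.6], [199.2, 43.4], [203.8, 41.2]] [[277.8, 232.2], [276.8, 231.4], [275.8, 230.7]]
0.8 wrist [[210.0, 42.0], [148.0, 22.0], [209.0, 16.0], [146.0, -9.0]] side ctr [279.7 237.6]
0.84 wrist [[216.0, 40.0], [154.0, 17.0], [215.0, 13.0], [152.0, -15.0]] side ctr [278.3 236.4]
0.88 wrist [[222.0, 37.0], [161.0, 12.0], [221.0, 9.0], [159.0, -21.0]] side ctr [276.8 235.2]
0.92 wrist [[229.0, 34.0], [169.0, 7.0], [228.0, 6.0], [167.0, -27.0]] side ctr [275.3 234.1]
0 (np.int64(157), np.int64(191), array([ 35.,  82., 156.])) None
3 (np.int64(158), np.int64(189), array([ 34.,  82., 156.])) None
6 (np.int64(158), np.int64(219), array([ 34.,  82., 156.])) None
9 (np.int64(158), np.int64(223), array([ 33.,  79., 151.])) None
12 (np.int64(158), np.int64(223), array([ 30.,  71., 135.])) None
15 (np.int64(159), np.int64(223), array([ 28.,  63., 119.])) (np.int64(177), np.int64(185))
18 (np.int64(167), np.int64(223), array([ 26.,  60., 115.])) (np.int64(175), np.int64(192))
21 (np.int64(202), np.int64(223), array([ 27.,  64., 123.])) (np.int64(175), np.int64(198))
24 (np.int64(209), np.int64(224), array([ 28.,  66., 127.])) (np.int64(174), np.int64(204))
27 (np.int64(216), np.int64(224), array([ 33.,  78., 150.])) (np.int64(174), np.int64(211))
30 (np.int64(223), np.int64(224), array([ 38.,  76., 146.])) (np.int64(175), np.int64(218))
33 None (np.int64(175), np.int64(224))
```

View pics/m6.png

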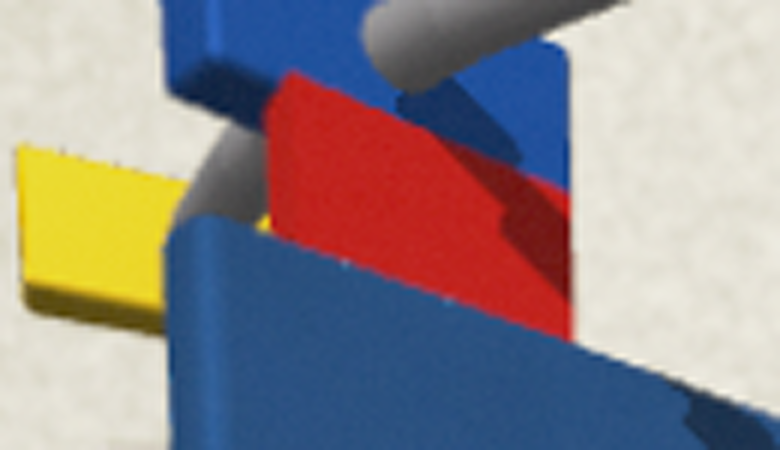

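The enlarged crop shows the red pointer (pixels about 174–224) directly beside the blue clip (158–223), at nearly the same height. By these numbers the flap is at 0.886 and the clip at about 0.87–0.90. I'll trim back by under 1 mm, settle, and check that the gauge has sprung back.

servo_tool(fingers=[0.005, 0.005, 0.005, 0.005, 0.005, 0.005, 0.005, 0.005, 0.005, 0.005], linear=[[0, -0.0008, 0], [0, -0.0008, 0], [0, -0.0008, 0], [0, -0.0008, 0], [0, -0.0008, 0], [0, -0.0008, 0], [0, -0.0008, 0], [0, -0.0008, 0], [0, -0.0008, 0], [0, -0.0008, 0]], rotation=[[0, 0, 0], [0, 0, 0], [0, 0, 0], [0, 0, 0], [0, 0, 0], [0, 0, 0], [0, 0, 0], [0, 0, 0], [0, 0, 0], [0, 0, 0]])

```text
time: 11.95
tool_pos: [619.4, 206.5, 260.7]
tcp_rot: [179.8, -9.9, 101.1]
ft_force: [-3.0, -2.4, 5.5]
finger_gap: 11.2
grip_force: 31.4
```

```bash
python3 - <<'E'
from ang import *
q=r.sense();d=q['tool_pos']-[533.5,190,180.1]
print('th',np.arccos((125-d@X)/136.57)-.4145,q['ft_force'],q['grip_force'],q['qd'].round(2))
s=snap('side','s5.png');s0=pickle.load(open('side0.png.pkl','rb'))
print([b for b in blobs(s,(0,150,90),(6,255,255))[0] if 310<b[0][0]<360])
print('gauge diff',np.abs(s['frame'][140:205,305:375].astype(int)-s0['frame'][140:205,305:375]).mean())
E
```

```text
th 0.8780017359095752 [-3.03561007 -2.42054932  5.51169365] 31.376357674598694 [ 0.08 -0.06  0.07 -0.07  0.11  0.  ]
[([337.4, 146.0], [334, 143, 8, 8, 49])]
gauge diff 12.695018315018315
```

```bash
python3 -c "
from bench import r
print(r.hand_in())"
```

```text
the job is handed in; nothing more can be done
None
```

I pressed the knob onto the tall cartridge at 12.4 N, held it for over a second and let it spring fully back, then lifted the flap to the blue clip and handed in still gripping the handle, with the flap at about 0.878 rad (clip measured at 0.87–0.90).

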